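Hang the ring light on the swinging pendant hook

ROBOT

A 6-joint arm with a two-finger parallel gripper is mounted at the origin on the work surface. World frame = base frame: x ahead of the robot, y to its left, z up, the work surface at z = 0. Lengths are in mm, angles in rad, forces in N, time in s.
With the tool pointing down it reaches from about 350 to 875 mm from the base axis. Payload 4.2 kg.
Tool frame: the origin (TCP) lies at the very end of the fingers, on their centre line; the grasp point (between the pads) lies 19 mm behind it; z points along the fingers, y is the line along which they close (so a half turn about z gives the same grasp; the last joint's range is limited). The gripper opens to 85 mm and grips with 20 to 120 N. Pads are 22 mm wide; open, the fingers measure 114 mm over their backs; the gripper's body (76 mm by 85 mm) begins 54 mm behind the grasp point. The pads swing forward as they close: fully open they stand 13 mm farther back than shut.
Start: joints at [1.572, 0.385, 0.008, 0, -1.194, -0.259], TCP at [159.314, 604.333, 231.312] pointing down, gripper open.
Joint ranges: [-3.14, 3.14], [-1.21, 2.06], [-1.07, 1.41], [-3.16, 2.05], [-2.99, -0.16], [-3.1, 3.1]. Speed limits (rad/s): [2.79, 2.79, 3.14, 3.14, 3.14, 3.14].

INTERFACE

Orientations are given as a unit quaternion [x, y, z, w].
In Python, from bench import arm gives the robot as it stands.
- The arm moves only by the tool servo_tool, never from a script. Its argument "rows" is a list that holds one entry, the list of rows, each a list of 7 numbers: the finger opening in mm, from 0 to 85.4, then the shift along the tool's x, y, z in mm, then the turn, a rotation vector about the tool's x, y, z in rad. A call has 1 to 10 rows; each row is the pose to reach, as a shift and turn from the pose commanded when the call began, along the tool's axes at that moment; what a row does not reach only later rows make up. A row lasts 1/8 s, in which the tool goes at most 62.5 mm and 10.7 degrees, less where a joint would pass 70% of its speed; a pose out of reach is approached as far as the arm can. A call with a gripper value outside its range is refused whole. The fingers move at their own pace and stop on an object; the grip force is fixed at half the most. Time passes only in rows, so rows that repeat a pose let the fingers close. It gives the time, the measured TCP pose, the force, the opening and the grip force at its end, in the units of the state.
- arm.read_state(): the state, without advancing time (a new reading comes with each control period).
- arm.get_image(name): name is "side" or "top"; returns the picture (480x640x3 uint8, red, green, blue); there is no depth.
- arm.camera_params(name): a dict with "intrinsics" (3x3 intrinsics, pixels), "D" ([k1, k2, p1, p2, k3] as OpenCV has them; the pictures are not rectified), "R" (3x3) and "t" (3): a world point X has camera coordinates R X + t. Camera axes: x right, y down, z forward; pixel columns grow to the right and rows downward; lengths in mm; the calibration is good to about 2 mm. A picture is of the moment at which its call begins. camera_params takes no time and is no camera call.
- arm.job_done(): hands the job in; it is judged then, once.
The state is a dict: "clock": time; "joints": joint angles; "joint_vel": joint speeds; "joint_efforts": joint torques, N m; "position": TCP position; "ee_rot": TCP orientation; "contact_force": force on the tool from outside, world axes, zero at the start; "wrist_torque": the same for the moment, N m; "gripper_width": finger opening in mm; "grasp_force": force on a finger pad.
Only numpy, scipy, OpenCV 4.12 (cv2) and the standard library are available. Lean on these libraries where they do the work, as an engineer would, in place of code of your own. Each camera call takes 0.05 s, during which the arm holds its last target. There are 200 camera calls.

TASK

Steady the freely swinging pendant hook with a touch so that it hangs still, then take the open ring light out of the upright rack, hang it on the hook by its bore and leave it hanging there at rest. Do not disturb the flask, the multimeter or the two other round parts in the rack, and do not drop the ring light.

Things in the scene. Friction and masses are not known exactly. Their poses are not given: they have to be found in the camera images.
- stand: Fixed gallows stand; origin on the bench straight below the hook's pivot. Its level +x axis points to the 30 mm square post, 150 mm away, with a 26 mm arm (underside 600 mm up, short brace below) that carries a fixed 14 mm rod straight down to a fork at the pivot (445 to 395 mm up). Base 200 x 110 x 12 mm, from 10 mm before to 190 mm behind the origin. The hook's point is on the open -x side.
- hook_pivot (a point): The pivot of the hook, 410 mm above the bench, straight above the stand's origin; axes as the stand's.
- hook (a joint): Swing angle of the hook (rad) about the stand's y axis; 0 = hanging straight at rest, positive = swung towards the stand's -x. It starts already swinging to and fro, period about 0.72 s, and has almost no friction, so it does not stop by itself.
- hook_seat (a point): Bottom of the inside of the hook's bow, where a hung part rests: 160 mm straight below the pivot when the hook hangs at rest; moves with the hook. Hook: 10 mm round steel bar in the stand's x-z plane, 0.14 kg; the bow opens upwards, 34 mm between shank (at x = +22 mm) and the bar that rises to the point (x = -22 mm); 31 mm clear at the ball.
- hook_tip (a point): Centre of the 16 mm ball at the hook's point, 22 mm to the -x side and 125 mm below the pivot when at rest (35 mm above the seat); moves with the hook. The shank is straight from the pivot to 55 mm below it (swivel sleeve 18 mm diameter), then bends out to x = +22 mm at 90 mm below the pivot.
- ring_center (a point): Centre of the ring light: flat white ring with small round lamps on one face, open bore; outside diameter 170 mm, bore 130 mm (rim 20 mm wide), 14 mm thick, 0.14 to 0.28 kg. Its x axis is the ring's axis (level, across the flat faces); the ring may turn about that axis. It stands upright in one of the three slots of the rack, centre about 92 mm above the bench.
- rack: Fixed black rack, base 240 (x) x 150 (y) mm, 8 mm thick, origin in the middle of its underside on the bench. Three slots 70 mm apart along its x axis (at -70, 0, +70 mm), each holding one round part upright with its axis along the rack's x; slots 15.6 mm wide, their walls reach 58 mm above the bench, so a part may lean by about 0.04 rad. Parts lift straight up out of it.
- disc_center (a point): Centre of the plain solid white disc, 170 mm diameter, 14 mm thick, upright in another slot; x axis = its axis. Leave alone.
- guard_center (a point): Centre of the dark steel fan guard, 170 mm diameter, 14 mm thick, with hub and spokes, upright in another slot; x axis = its axis. Leave alone.
- flask_center (a point): Half-way up the standing steel vacuum flask, 68 mm diameter, 220 mm tall. Leave alone.
- meter_center (a point): Centre of the multimeter lying on the bench, 150 (x) x 75 (y) mm, 45 mm high over its dial. Leave alone.

How it is judged:
By the outcome, as a careful person would: the job done as asked, in the order asked, and still so for the second after the job is handed in, with the robot touching nothing.
It also fails if it takes over 72 s, if anything falls off the work surface, if the arm or the gripper's body presses on something with over 40 N, if the wrist force passes 120 N, or if a joint passes its speed limit or range.

## Working session

There is one attempt and no reset: what is moved stays moved. The work goes in short steps, Python scripts to look and compute and a tool call to move; the robot and the scene stay as the last step left them, time stands still between calls to the robot, and variables do not carry over. Pictures are saved under pics/ and viewed, at most 10 in all, crops included, and the job is handed in when it is done.

Besides the shell and the picture viewer there is one more tool, called by a JSON object that holds its "name" and its "arguments". servo_tool: Moves the arm, as the interface text tells. Its arguments: {"type":"object","properties":{"rows":{"type":"array"}},"required":["rows"]}

```bash
mkdir -p pics; ls; python3 - <<'E'
from bench import arm
import cv2,numpy as np
for n in("side","top"):
    im=arm.get_image(n); cv2.imwrite(f"pics/{n}0.png",im[:,:,::-1])
    p=arm.camera_params(n); print(n,{k:np.round(v,4).tolist() for k,v in p.items()}, (-np.array(p["R"]).T@p["t"]).round())
print(arm.read_state())
E
```

```text
pics
side {'intrinsics': [[621.9572, 0.0, 318.6988], [0.0, 621.9572, 242.1814], [0.0, 0.0, 1.0]], 'D': [-0.0452, 0.0, 0.0, 0.0, 0.0], 'R': [[0.8049, -0.5934, 0.0072], [-0.4015, -0.5534, -0.7297], [0.437, 0.5845, -0.6837]], 't': [-453.3882, 393.4461, 1249.9337]} [ -23. -782. 1145.]
top {'intrinsics': [[462.2252, 0.0, 320.0368], [0.0, 462.2252, 234.333], [0.0, 0.0, 1.0]], 'D': [0.009, 0.0, 0.0, 0.0, 0.0], 'R': [[0.0276, -0.9994, 0.0194], [-0.9896, -0.0301, -0.1409], [0.1414, -0.0153, -0.9898]], 't': [-39.3592, 620.6993, 1081.8956]} [ 462.   -4. 1159.]
{'clock': 0.1, 'joints': array([ 1.57157516e+00,  3.85482013e-01,  6.75809528e-03, -4.03471051e-04,
       -1.19401899e+00, -2.58596949e-01]), 'joint_vel': array([-0.00116423, -0.00228009,  0.00366474,  0.00303765,  0.00212496,
       -0.00205444]), 'joint_efforts': array([ 1.07627450e-04, -3.93317950e+01,  1.88928866e+01,  4.19795662e+00,
       -2.59612272e-03,  6.16654845e-06]), 'position': array([159.21806133, 603.83662019, 230.33252094]), 'ee_rot': array([ 9.91692672e-01, -1.28626056e-01, -6.00671214e-05,  9.89368872e-04]), 'contact_force': array([ 0.34808796,  0.32521731, -0.50118836]), 'wrist_torque': array([0.00327684, 0.05273806, 0.00419452]), 'grasp_force': 0.0, 'gripper_width': 85.1137471213878}
```

View pics/side0.png

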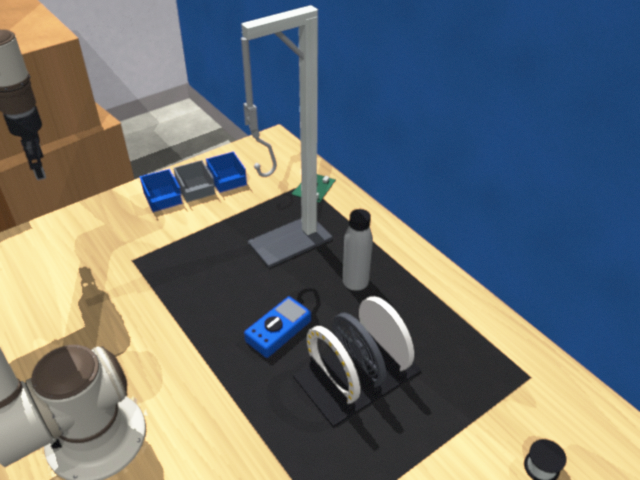

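View pics/top0.png

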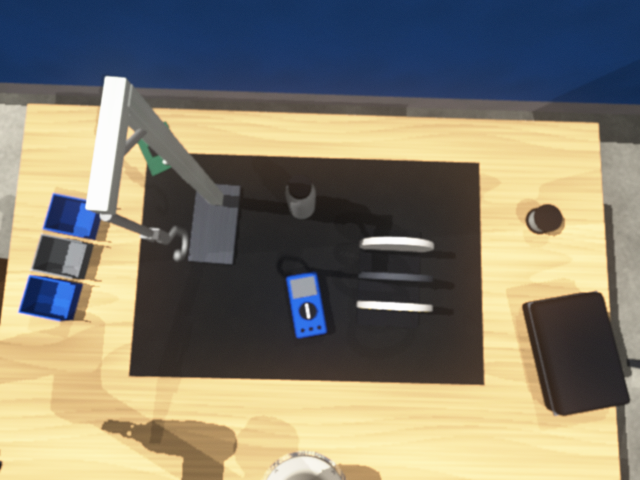

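```bash
cat > h.py <<'E'
import numpy as np,cv2
from bench import arm
from scipy.spatial.transform import Rotation as Ro
P={n:{k:np.array(v,float) for k,v in arm.camera_params(n).items()} for n in("side","top")}
def proj(n,X):
    p=P[n];return cv2.projectPoints(np.atleast_2d(np.array(X,float)),cv2.Rodrigues(p["R"])[0],p["t"],p["intrinsics"],p["D"])[0][:,0]
def ray(n,uv):
    p=P[n];q=cv2.undistortPoints(np.array(uv,float).reshape(-1,1,2),p["intrinsics"],p["D"])[:,0]
    return -p["R"].T@p["t"],np.c_[q,np.ones(len(q))]@p["R"]
def plane(n,uv,z):
    c,d=ray(n,uv);return c+d*((z-c[2])/d[:,2])[:,None]
def crop(im,x,y,w,h,s=4):
    o=cv2.resize(im[y:y+h,x:x+w],None,fx=s,fy=s,interpolation=cv2.INTER_CUBIC)
    for i in range(0,w,10):
        cv2.putText(o,str(x+i),(i*s,8),0,.3,(0,255,255),1);cv2.line(o,(i*s,8),(i*s,14),(0,255,255),1)
    for i in range(0,h,10):
        cv2.putText(o,str(y+i),(0,i*s+4),0,.3,(0,255,0),1);cv2.line(o,(20,i*s),(26,i*s),(0,255,0),1)
    return o
E
python3 - <<'E'
from h import *
t=cv2.imread("pics/top0.png");s=cv2.imread("pics/side0.png")
o=np.zeros((600,800,3),np.uint8)
a=crop(t,80,70,170,200,3);o[:600,:510]=a
a=crop(s,240,210,95,60,3);o[:180,512:512+285]=a
a=crop(t,350,230,94,90,3);o[190:460,515:515+282]=a
a=crop(s,240,95,60,45,3);o[464:464+135,515:515+180]=a
cv2.imwrite("pics/c1.png",o)
E
```

```text
(no output)
```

View pics/c1.png

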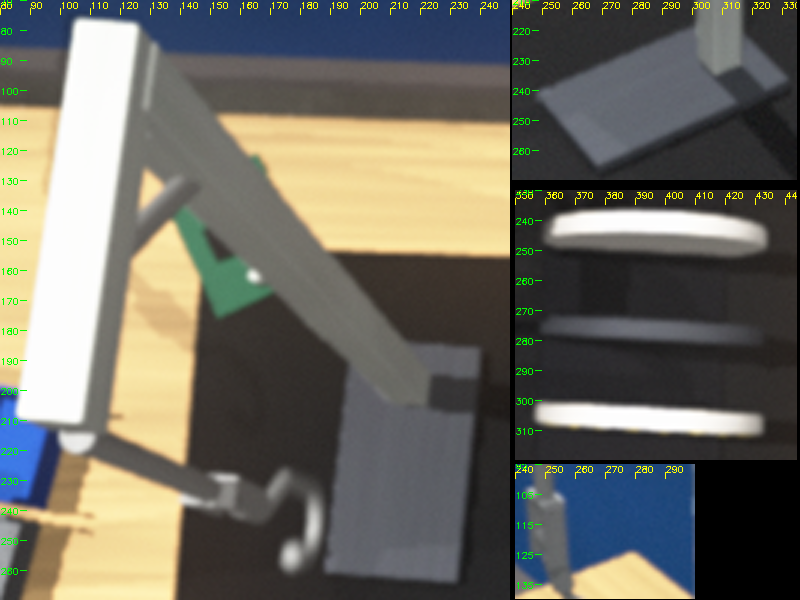

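```bash
cat > fit.py <<'E'
from h import *
from scipy.optimize import least_squares,minimize
im={n:cv2.imread(f"pics/{n}0.png") for n in P}
# stand
def S(v,pts): 
    c,s=np.cos(v[2]),np.sin(v[2]);p=np.array(pts,float);return np.c_[v[0]+c*p[:,0]-s*p[:,1],v[1]+s*p[:,0]+c*p[:,1],p[:,2]]
obj=[(190,55,12),(190,-55,12),(-10,55,12),(165,13,626),(165,-13,626)]
uv=[(197,184.3),(240,186),(188.7,260.7),(105,76),(126,77.3)]
objs=[(-10,55,12),(-10,-55,12),(190,-55,12)];uvs=[(249.3,241.7),(269.5,264),(332,237.5)]
f=lambda v:np.r_[(proj("top",S(v,obj))-uv).ravel(),(proj("side",S(v,objs))-uvs).ravel()]
for k in range(1):
    r=least_squares(f,[600,250,0]);print("stand",r.x.round(3),r.fun.round(1))
# ring: mask of white pixels
def blob(n,seed,th):
    m=(im[n].min(2)>th).astype(np.uint8); _,l=cv2.connectedComponents(m);
    return (l==l[seed[1],seed[0]]).astype(np.uint8)
mt=blob("top",(395,306),100);ms=blob("side",(313,335),100)
print(mt.sum(),ms.sum(),np.argwhere(mt).min(0),np.argwhere(mt).max(0),np.argwhere(ms).min(0),np.argwhere(ms).max(0))
E
python3 fit.py
python3 - <<'E'
from fit import *
o=np.zeros((600,800,3),np.uint8)
o[:480,:480]=crop(im["side"],300,310,120,120,4)
for k,(n,m) in enumerate((("top",mt),("side",ms))):
    x,y=((350,290),(300,310))[k]
    o[k*250:k*250+240,490:790]=cv2.resize(crop(m[:,:,None].repeat(3,2)*255,x,y,100,80,3),(300,240))
cv2.imwrite("pics/c2.png",o)
E
```

```text
stand [ 5.58115e+02  2.45526e+02 -3.30000e-02] [-0.3 -2.   0.1 -0.9 -0.   0.2 -0.1  0.4  0.5  0.6 -1.5 -0.5 -0.3  1.5
  0.8 -1.6]
621 195761 [301 357] [311 431] [0 0] [479 639]
stand [ 5.58115e+02  2.45526e+02 -3.30000e-02] [-0.3 -2.   0.1 -0.9 -0.   0.2 -0.1  0.4  0.5  0.6 -1.5 -0.5 -0.3  1.5
  0.8 -1.6]
621 195761 [301 357] [311 431] [0 0] [479 639]
```

View pics/c2.png

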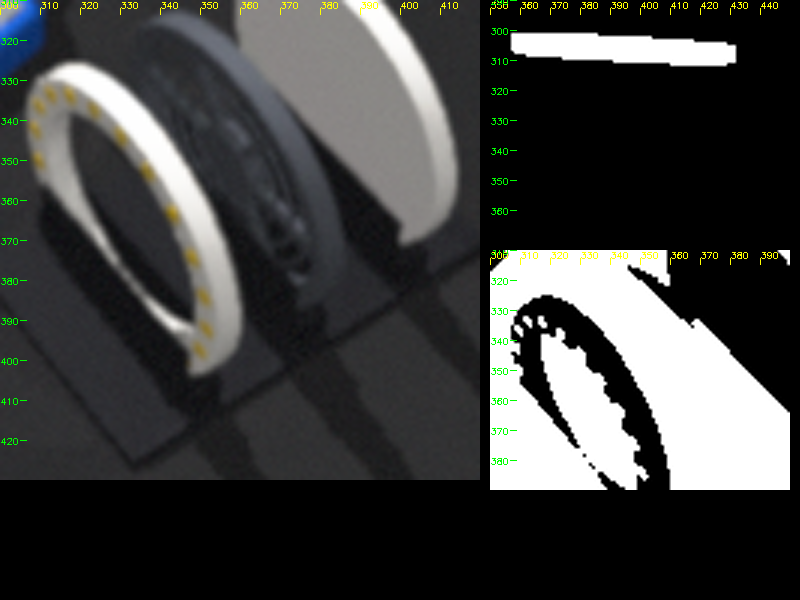

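```bash
cat > ringfit.py <<'E'
from fit import *
def mask(n,box,th):
    x,y,w,h=box;g=cv2.resize(im[n][y:y+h,x:x+w].min(2),None,fx=4,fy=4,interpolation=cv2.INTER_CUBIC)
    m=(g>th).astype(np.uint8);k,l,st,_=cv2.connectedComponentsWithStats(m);i=1+np.argmax(st[1:,4])
    c=max(cv2.findContours((l==i).astype(np.uint8),0,1)[0],key=len)[:,0]
    return cv2.convexHull(c)[:,0]/4.0-.375+[x,y]
ht=mask("top",(345,292,100,28),100);hs=mask("side",(300,315,64,90),110)
def dense(h):
    q=np.r_[h,h[:1]];return np.vstack([a+(b-a)*np.linspace(0,1,max(2,int(np.linalg.norm(b-a)*2)))[:-1,None] for a,b in zip(q[:-1],q[1:])])
ht=dense(ht);hs=dense(hs)
# keep in side only the upper right arc
hs=hs[(hs[:,1]-328 < (hs[:,0]-306)*1.4)&(hs[:,1]<385)]
a=np.linspace(0,2*np.pi,180)
def pts(v):
    x,y,yaw,lean=v;L=np.vstack([np.c_[0*a+s,85*np.cos(a),85*np.sin(a)] for s in(-7,7)])
    return Ro.from_euler("ZY",[yaw,lean]).apply(L)+[x,y,92]
def res(v):
    out=[]
    for n,h in(("top",ht),("side",hs)):
        H=cv2.convexHull(proj(n,pts(v)).astype(np.float32))
        out+=[cv2.pointPolygonTest(H,(float(p[0]),float(p[1])),True) for p in h]
    return np.array(out)
r=least_squares(res,[310,-170,0,0],diff_step=1e-3,x_scale=[10,10,.05,.05],loss="soft_l1")
print("ring",r.x.round(3),np.abs(r.fun).mean(),np.sqrt(np.mean(r.fun**2)),len(ht),len(hs))
E
python3 ringfit.py
python3 - <<'E'
from h import *
# flask / meter / rack checks on planes
print("flask top",plane("top",[(300,190)],220),plane("side",[(360,222)],210))
print("meter",plane("top",[(307,305)],30))
print("rack corner side",plane("side",[(333,418),(420,372),(294,379)],8))
print("others top z177", plane("top",[(395,306),(395,277),(395,240)],177).round())
s=arm.read_state();print(Ro.from_quat(s["ee_rot"]).as_matrix().round(3))
E
```

```text
stand [ 5.58115e+02  2.45526e+02 -3.30000e-02] [-0.3 -2.   0.1 -0.9 -0.   0.2 -0.1  0.4  0.5  0.6 -1.5 -0.5 -0.3  1.5
  0.8 -1.6]
621 195761 [301 357] [311 431] [0 0] [479 639]
ring [ 4.55893e+02 -1.91971e+02 -1.90000e-02 -2.90000e-02] 0.34066499431181574 0.4425867996162661 292 146
flask top [[688.28272855  25.57708353 220.        ]] [[690.40644814  16.27565615 210.        ]]
meter [[450.46439447   5.12836379  30.        ]]
rack corner side [[ 412.84623002 -253.62773116    8.        ]
 [ 636.02989034 -276.02672678    8.        ]
 [ 402.50227702 -127.74427999    8.        ]]
others top z177 [[ 455. -181.  177.]
 [ 516. -181.  177.]
 [ 595. -181.  177.]]
[[ 0.967 -0.255 -0.   ]
 [-0.255 -0.967 -0.002]
 [ 0.     0.002 -1.   ]]
```

The side crop shows the ring light, with lamps on its face, in the slot nearest the robot, around (335,365). The guard and disc stand behind it. The stand base and pivot rod fit to within 2 px. Next I work out the first move: a pre-pose on the hook's −y side with the tool tilted.

```bash
cat > g.py <<'E'
from h import *
ORG=np.array([558.1,245.5,0]);YAW=-.033
def stand(p): return ORG+Ro.from_euler("z",YAW).apply(p)
def tool(tilt,yaw=YAW):
    X,Y,Z=Ro.from_euler("z",yaw).as_matrix().T
    z=Y*np.sin(tilt)-Z*np.cos(tilt);y=-X
    return Ro.from_matrix(np.c_[np.cross(y,z),y,z])
def go(p,R):
    s=arm.read_state();R0=Ro.from_quat(s["ee_rot"]);d=R0.inv().apply(p-s["position"])
    print("shift",d.round(1),"rot",(R0.inv()*R).as_rotvec().round(4),"dist",np.linalg.norm(d).round(),"clock",s["clock"])
E
python3 - <<'E'
from g import *
go(np.array([430,120,300]),tool(.8))
T=stand([0,0,258])+22*tool(.8).as_matrix()[:,2];print(T, T-110*tool(.8).as_matrix()[:,2])
E
```

```text
shift [385.3 398.9 -68.8] rot [ 0.538  -0.6745  1.2683] dist 559.0 clock 0.1
[558.620706   261.27324157 242.67245239] [556.01717599 182.40703372 319.31019042]
```

{"name": "servo_tool", "arguments": {"rows": [[[85,385,399,-69,0.538,-0.6745,1.2683],[85,385,399,-69,0.538,-0.6745,1.2683],[85,385,399,-69,0.538,-0.6745,1.2683],[85,385,399,-69,0.538,-0.6745,1.2683],[85,385,399,-69,0.538,-0.6745,1.2683],[85,385,399,-69,0.538,-0.6745,1.2683],[85,385,399,-69,0.538,-0.6745,1.2683],[85,385,399,-69,0.538,-0.6745,1.2683],[85,385,399,-69,0.538,-0.6745,1.2683],[85,385,399,-69,0.538,-0.6745,1.2683]]]}}

```text
clock: 1.35
position: [432.2, 116.4, 299.6]
ee_rot: [-0.638, 0.664, 0.27, 0.281]
contact_force: [0.5, 0.8, 0.1]
gripper_width: 84.6
grasp_force: 0.0
```

```bash
python3 - <<'E'
from g import *
F=[];T=[]
for i in range(16):
    n="side" if i%2==0 else "top"; T.append(arm.read_state()["clock"]); F.append(arm.get_image(n))
np.savez("f1.npz",F=np.array(F),T=T);print(T[0],T[-1])
hook=[(0,0,410),(0,0,355),(22,0,320),(22,0,267),(15.5,0,251.5),(0,0,245),(-15.5,0,251.5),(-22,0,267),(-22,0,285)]
o=np.zeros((600,800,3),np.uint8)
for k in range(4):
    n="side" if k<2 else "top";x,y=(225,90) if k<2 else (80,200)
    f=F[[0,6,1,7][k]][:,:,::-1].copy()
    c=crop(f,x,y,130,98,3)
    if k%2==0:
        q=((proj(n,stand(hook))-[x,y]+.5)*3).astype(int);cv2.polylines(c,[q],False,(0,0,255),1)
    o[(k//2)*300:(k//2)*300+294,(k%2)*400:(k%2)*400+390]=c
cv2.imwrite("pics/c3.png",o)
E
```

```text
1.35 2.1
```

View pics/c3.png

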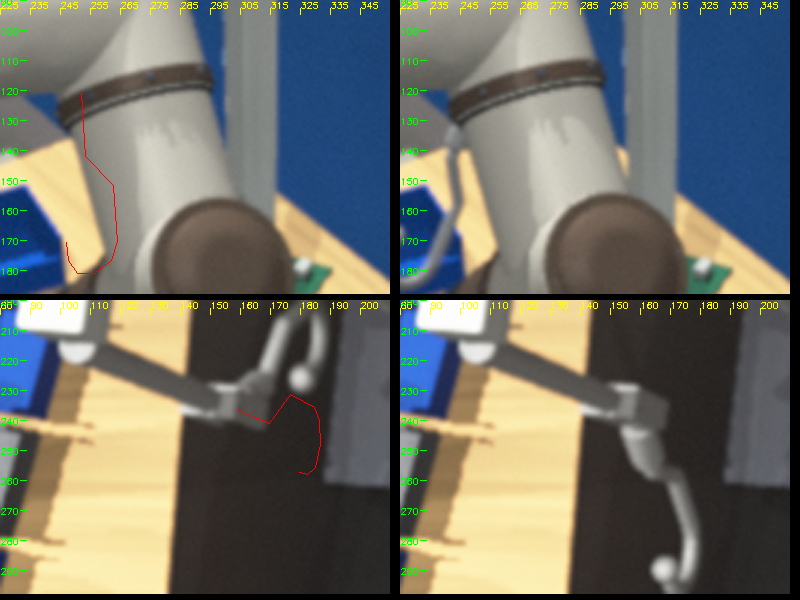

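The top view shows the ball swinging between about row 229 and row 290 and beyond, a large swing of about ±0.5 rad. The rest model predicts (177,257). I will damp it with closed fingers: bring them up from the −x side, press slightly past the rest position, then retreat slowly.

```bash
python3 - <<'E'
from g import *
R=tool(.8);z=R.as_matrix()[:,2]
go(stand([-140,0,268])+24*z,R)
d=np.load("f1.npz");
for F,t in zip(d["F"][1::2],d["T"][1::2]):
    g=F[215:305,140:215].min(2).astype(float);b=cv2.GaussianBlur(g,(0,0),2);i=np.unravel_index(b.argmax(),b.shape);print(round(t,2),i[1]+140,i[0]+215,int(b.max()))
E
```

```text
shift [-66.6  15.9 139.4] rot [0.     0.0019 0.0006] dist 155.0 clock 2.15
1.4 180 225 160
1.5 177 251 159
1.6 171 279 164
1.7 168 289 173
1.8 171 279 162
1.9 177 251 158
2.0 180 225 155
2.1 170 215 155
```

{"name": "servo_tool", "arguments": {"rows": [[[0,-33,8,70,0,0.002,0],[0,-67,16,139,0,0.002,0],[0,-67,16,139,0,0.002,0],[0,-67,0,139,0,0.002,0],[0,-67,-16,139,0,0.002,0],[0,-67,-30,139,0,0.002,0],[0,-67,-42,139,0,0.002,0],[0,-67,-52,139,0,0.002,0]]]}}

```text
clock: 3.15
position: [487.8, 264.5, 251.7]
ee_rot: [-0.64, 0.662, 0.271, 0.28]
contact_force: [0.3, -0.7, 0.3]
gripper_width: 0.1
grasp_force: 0.0
```

{"name": "servo_tool", "arguments": {"rows": [[[0,0,-8,0,0,0,0],[0,0,-16,0,0,0,0],[0,0,-22,0,0,0,0],[0,0,-28,0,0,0,0],[0,0,-32,0,0,0,0],[0,0,-36,0,0,0,0],[0,0,-38,0,0,0,0],[0,0,-40,0,0,0,0],[0,0,-40,0,0,0,0],[0,0,-40,0,0,0,0]]]}}

```text
clock: 4.4
position: [526.6, 263.8, 251.9]
ee_rot: [-0.641, 0.662, 0.271, 0.28]
contact_force: [0.1, 0.4, 0.1]
gripper_width: -0.3
grasp_force: 0.0
```

```bash
cat > track.py <<'E'
from g import *
import sys
k=int(sys.argv[1]);out=[]
for i in range(k):
    t=arm.read_state()["clock"];F=arm.get_image("top")
    out.append((t,F))
ball=proj("top",stand([-22,0,285]))[0];
g0=out[0][1][215:305,140:215].astype(np.float32)
for t,F in out:
    s=cv2.phaseCorrelate(cv2.cvtColor(out[0][1][215:300,140:200],cv2.COLOR_RGB2GRAY).astype(np.float32),cv2.cvtColor(F[215:300,140:200],cv2.COLOR_RGB2GRAY).astype(np.float32))[0]
    b=cv2.GaussianBlur(F[215:305,140:215].min(2).astype(float),(0,0),2);i=np.unravel_index(b.argmax(),b.shape);print(round(t,2),i[1]+140,i[0]+215,int(b.max()),np.round(s,2))
print(ball,arm.read_state()["position"],arm.read_state()["contact_force"],((arm.read_state()["position"]-ORG)@Ro.from_euler("z",YAW).as_matrix()))
cv2.imwrite(f"pics/{sys.argv[2]}.png",crop(F[:,:,::-1],80,190,200,150,4))
E
python3 track.py 8 t1
```

```text
4.4 170 278 241 [-0.  0.]
4.45 170 277 241 [ 0.01 -0.04]
4.5 169 272 241 [0.   0.01]
4.55 169 275 241 [-0.03  0.03]
4.6 170 277 241 [-0.02 -0.  ]
4.65 169 275 241 [-0.01  0.  ]
4.7 169 275 241 [-0.    0.01]
4.75 169 272 241 [0. 0.]
[179.35364366 256.95065378] [526.59779309 263.75386274 251.84875893] [ 0.01210983 -0.57092417 -0.86837033] [-32.08732366  17.20454026 251.84875893]
```

View pics/t1.png

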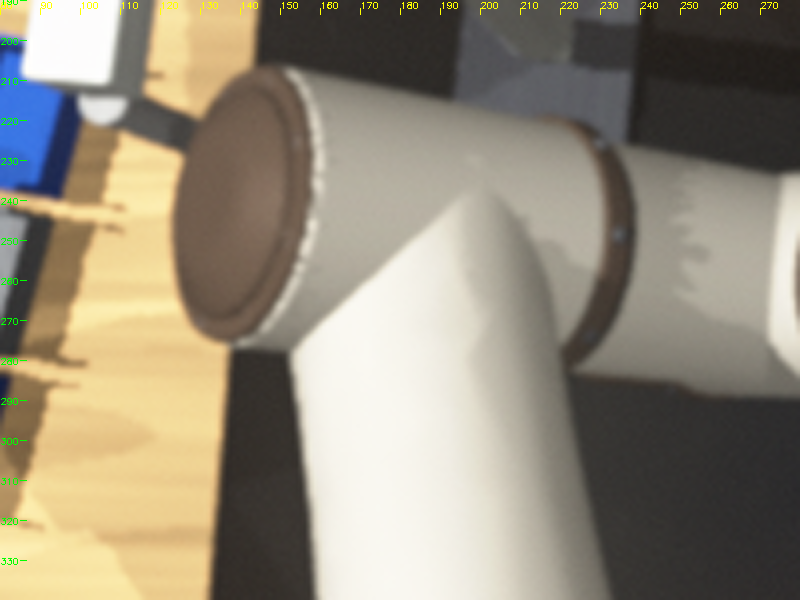

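The arm's wrist covers the hook in this top view, and no contact force shows. I will wait for the bouncing to die out, then retreat slowly.

{"name": "servo_tool", "arguments": {"rows": [[[0,0,0,0,0,0,0],[0,0,0,0,0,0,0],[0,0,0,0,0,0,0],[0,0,0,0,0,0,0],[0,0,0,0,0,0,0],[0,0,0,0,0,0,0],[0,0,0,0,0,0,0],[0,0,0,0,0,0,0],[0,0,0,0,0,0,0],[0,0,0,0,0,0,0]]]}}

```text
clock: 6.05
position: [526.6, 263.8, 251.9]
ee_rot: [-0.641, 0.662, 0.271, 0.28]
contact_force: [-0.2, -0.1, 0.4]
gripper_width: 0.2
grasp_force: 0.0
```

{"name": "servo_tool", "arguments": {"rows": [[[0,0,0,0,0,0,0],[0,0,0,0,0,0,0],[0,0,0,0,0,0,0],[0,0,0,0,0,0,0],[0,0,0,0,0,0,0],[0,0,0,0,0,0,0],[0,0,0,0,0,0,0],[0,0,0,0,0,0,0],[0,0,0,0,0,0,0],[0,0,0,0,0,0,0]]]}}

```text
clock: 7.3
position: [526.7, 263.7, 251.9]
ee_rot: [-0.641, 0.662, 0.271, 0.28]
contact_force: [0.6, 0.4, -0.6]
gripper_width: -0.1
grasp_force: 0.0
```

{"name": "servo_tool", "arguments": {"rows": [[[0,0,0.7,0,0,0,0],[0,0,1.4,0,0,0,0],[0,0,2.1,0,0,0,0],[0,0,2.8,0,0,0,0],[0,0,3.5,0,0,0,0],[0,0,4.2,0,0,0,0],[0,0,4.9,0,0,0,0],[0,0,5.6,0,0,0,0],[0,0,6.3,0,0,0,0],[0,0,7,0,0,0,0]]]}}

```text
clock: 8.55
position: [519.6, 264.0, 251.8]
ee_rot: [-0.641, 0.662, 0.271, 0.28]
contact_force: [0.4, 0.2, -1.2]
gripper_width: -0.2
grasp_force: 0.0
```

{"name": "servo_tool", "arguments": {"rows": [[[0,0,0.7,0,0,0,0],[0,0,1.4,0,0,0,0],[0,0,2.1,0,0,0,0],[0,0,2.8,0,0,0,0],[0,0,3.5,0,0,0,0],[0,0,4.2,0,0,0,0],[0,0,4.9,0,0,0,0],[0,0,5.6,0,0,0,0],[0,0,6.3,0,0,0,0],[0,0,7,0,0,0,0]]]}}

```text
clock: 9.8
position: [512.6, 264.2, 251.8]
ee_rot: [-0.641, 0.662, 0.271, 0.28]
contact_force: [-1.0, -0.1, -0.1]
gripper_width: 0.0
grasp_force: 0.0
```

{"name": "servo_tool", "arguments": {"rows": [[[0,0,1,0,0,0,0],[0,0,3,0,0,0,0],[0,0,6,0,0,0,0],[0,0,20,0,0,0,0],[0,0,50,-10,0,0,0],[0,0,80,-60,0,0,0],[0,0,90,-120,0,0,0],[0,0,90,-180,0,0,0]]]}}

```text
clock: 10.8
position: [416.0, 137.3, 378.9]
ee_rot: [-0.641, 0.661, 0.271, 0.28]
contact_force: [0.9, 0.5, 1.1]
gripper_width: 0.5
grasp_force: 0.0
```

```bash
python3 track.py 8 t2
```

```text
10.8 140 236 154 [0. 0.]
10.85 140 236 154 [0.   0.01]
10.9 140 236 154 [-0.02  0.08]
10.95 140 236 154 [-0.01  0.12]
11.0 140 236 154 [0.   0.15]
11.05 140 236 153 [-0.01  0.18]
11.1 140 236 154 [0.06 0.22]
11.15 140 236 154 [0.03 0.21]
[179.35364366 256.95065378] [417.69028515 138.81887441 376.01240365] [-0.54772214  0.44029343  0.28743736] [-136.81343049 -111.25572264  376.01240365]
```

View pics/t2.png

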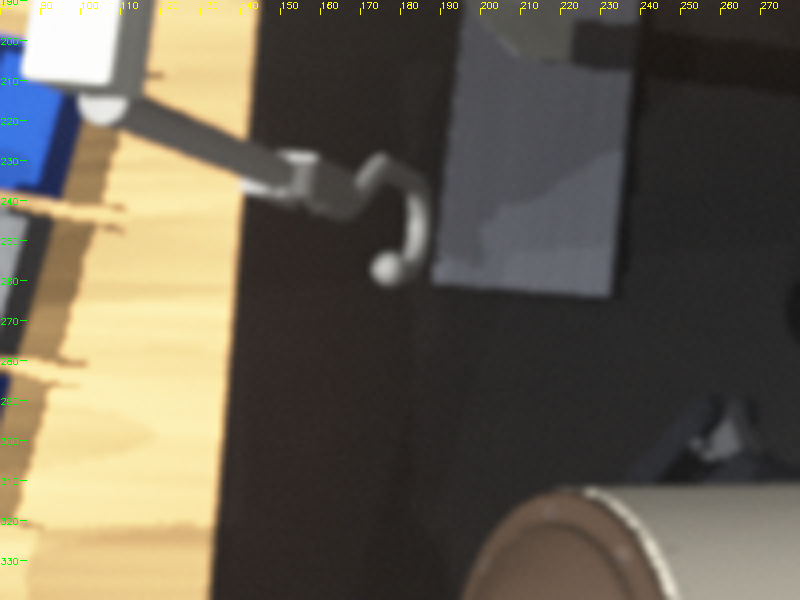

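The hook now hangs still: the ball is at (176.5,257) and moves less than 0.25 px. Next comes the ring.

```bash
python3 - <<'E'
from g import *
q=plane("top",[(176.5,257)],285)[0];print("ball",q,"model",stand([-22,0,285]))
go(np.array([454,-224,250]),tool(0,-.019))
E
```

```text
ball [535.86331743 251.55445474 285.        ] model [536.11197791 246.22586824 285.        ]
shift [ 342.2  -48.  -171.6] rot [-0.0028  0.8    -0.0128] dist 386.0 clock 11.2
```

{"name": "servo_tool", "arguments": {"rows": [[[45,342,-48,-172,-0.003,0.8,-0.013],[45,342,-48,-172,-0.003,0.8,-0.013],[45,342,-48,-172,-0.003,0.8,-0.013],[45,342,-48,-172,-0.003,0.8,-0.013],[45,342,-48,-172,-0.003,0.8,-0.013],[45,342,-48,-172,-0.003,0.8,-0.013],[45,342,-48,-172,-0.003,0.8,-0.013],[45,342,-48,-172,-0.003,0.8,-0.013],[45,342,-48,-172,-0.003,0.8,-0.013]]]}}

```text
clock: 12.32
position: [454.9, -223.8, 252.2]
ee_rot: [-0.701, 0.714, -0.001, 0.001]
contact_force: [0.2, 0.8, 0.5]
gripper_width: 44.8
grasp_force: 0.0
```

```bash
sed -i 's/558.1,245.5/557.9,249.5/' g.py; python3 - <<'E'
from g import *
go(np.array([454,-224,141]),tool(0,-.019))
print(arm.read_state()["position"])
F=arm.get_image("top")[:,:,::-1];S=arm.get_image("side")[:,:,::-1]
o=np.zeros((600,800,3),np.uint8);o[:360,:400]=crop(F,350,220,100,90,4);o[:600,400:800]=crop(S,280,290,100,150,4)
c=crop(S,235,90,100,60,4);o[360:600,:400]=c
cv2.imwrite("pics/c4.png",o)
E
```

```text
shift [  0.2   1.3 111.2] rot [-0.0034 -0.0001  0.0007] dist 111.0 clock 12.325
[ 454.91715719 -223.84995521  252.23148344]
```

View pics/c4.png

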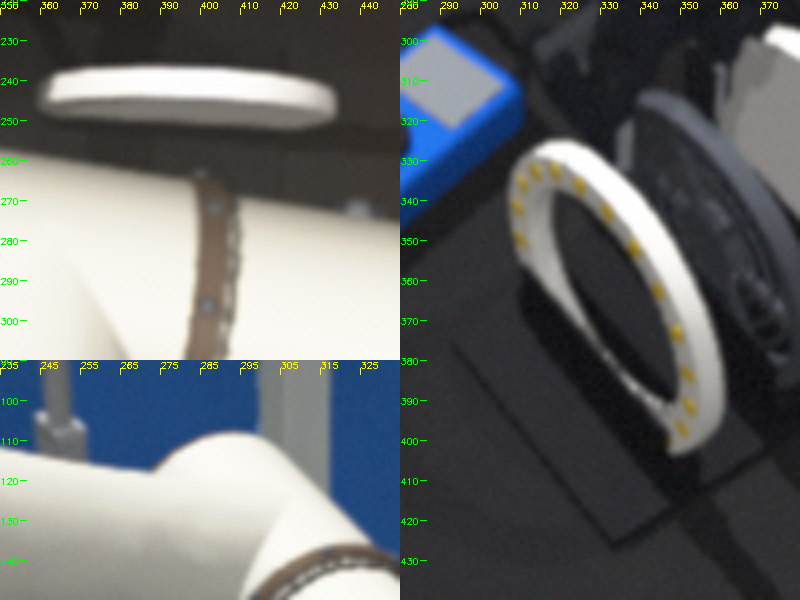

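{"name": "servo_tool", "arguments": {"rows": [[[45,0,1,40,-0.003,0,0],[45,0,1,75,-0.003,0,0],[45,0,1,100,-0.003,0,0],[45,0,1,111,-0.003,0,0],[45,0,1,111,-0.003,0,0],[10,0,1,111,-0.003,0,0],[5,0,1,111,-0.003,0,0],[5,0,1,111,-0.003,0,0],[5,0,1,111,-0.003,0,0],[5,0,1,111,-0.003,0,0]]]}}

```text
clock: 13.68
position: [454.4, -225.2, 141.7]
ee_rot: [-0.7, 0.714, -0.001, 0.0]
contact_force: [-0.5, 0.6, 6.2]
gripper_width: 6.0
grasp_force: 53.1
```

```bash
python3 - <<'E'
from g import *
s=arm.read_state();print(s["gripper_width"],s["grasp_force"],s["position"],s["contact_force"])
print("fork top",proj("side",stand([[0,0,445],[0,0,600]])),proj("top",stand([-22,0,285])))
E
```

```text
6.003277167604268 53.14626777622948 [ 454.35518634 -225.16139094  141.67756457] [-0.51490644  0.59818322  6.19904406]
fork top [[249.39301812 105.91309713]
 [244.19202483  37.68439979]] [[177.21109586 256.99474779]]
```

{"name": "servo_tool", "arguments": {"rows": [[[5,0,0,0,0,0,0],[5,0,0,0,0,0,0],[5,0,0,-6,0,0,0],[5,0,0,-12,0,0,0],[5,0,0,-12,0,0,0]]]}}

```text
clock: 14.3
position: [454.0, -224.9, 152.9]
ee_rot: [-0.7, 0.714, -0.0, 0.0]
contact_force: [0.6, 0.3, -3.4]
gripper_width: 5.9
grasp_force: 52.2
```

```bash
python3 - <<'E'
from g import *
s=arm.read_state();print(s["gripper_width"],s["grasp_force"],s["position"],s["contact_force"],s["wrist_torque"])
S=arm.get_image("side")[:,:,::-1]
cv2.imwrite("pics/c5.png",crop(S,250,250,150,150,4)[:600])
E
```

```text
5.9286528519268895 52.199263794730086 [ 453.95013434 -224.91210976  152.93532915] [ 0.59805603  0.3436523  -3.43631201] [-0.06737754  0.02215042  0.06856893]
```

View pics/c5.png

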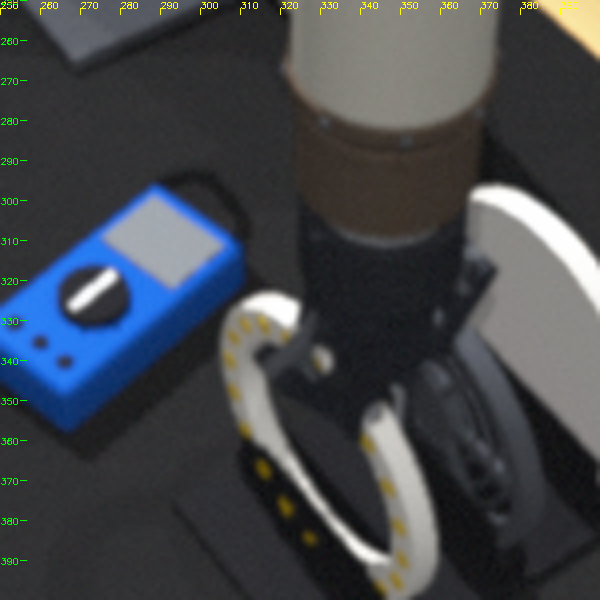

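The ring light is gripped at the upper right of its rim and is coming up out of the slot. I lift it straight out.

{"name": "servo_tool", "arguments": {"rows": [[[5,0,0,-25,0,0,0],[5,0,0,-60,0,0,0],[5,0,0,-100,0,0,0],[5,0,0,-140,0,0,0],[5,0,0,-170,0,0,0],[5,0,0,-180,0,0,0]]]}}

```text
clock: 15.1
position: [454.4, -225.0, 334.2]
ee_rot: [-0.7, 0.714, -0.001, 0.001]
contact_force: [-0.4, -0.4, -1.9]
gripper_width: 6.3
grasp_force: 52.3
```

```bash
cat >> g.py <<'E'
D=np.array([-33.2,0,49.7])
def ringto(c,tilt=.8):
    R=tool(tilt);p=stand(c)-R.apply(D);print("TCP",p.round(1));go(p,R)
def ringnow():
    s=arm.read_state();c=s["position"]+Ro.from_quat(s["ee_rot"]).apply(D);print("ring(stand)",(Ro.from_euler("z",-YAW).apply(c-ORG)).round(1),s["gripper_width"],s["grasp_force"],s["contact_force"])
E
python3 - <<'E'
from g import *
ringnow();ringto([-110,0,240])
E
```

```text
ring(stand) [ -88.1 -444.4  284.5] 6.260752545779326 52.29938446989479 [-0.43717349 -0.43616448 -1.89542357]
TCP [446.  194.4 250.8]
shift [-419.1   17.    83.2] rot [ 0.0027 -0.8004  0.0132] dist 428.0 clock 15.1
```

{"name": "servo_tool", "arguments": {"rows": [[[5,-20,1,4,0,-0.04,0.001],[5,-60,2,12,0,-0.12,0.002],[5,-105,4,21,0.001,-0.2,0.003],[5,-155,6,31,0.001,-0.3,0.005],[5,-205,8,41,0.001,-0.4,0.007],[5,-255,10,51,0.002,-0.5,0.008],[5,-305,12,61,0.002,-0.6,0.01],[5,-355,14,71,0.002,-0.7,0.012],[5,-400,16,79,0.003,-0.78,0.013],[5,-419,17,83,0.003,-0.8,0.013]]]}}

```text
clock: 16.35
position: [444.0, 195.0, 247.2]
ee_rot: [-0.64, 0.663, 0.273, 0.277]
contact_force: [1.0, -0.9, -2.4]
gripper_width: 6.4
grasp_force: 52.4
```

```bash
python3 - <<'E'
from g import *
ringnow();ringto([0,0,240])
# where is the white ring in the pictures? compare with model outline
s=arm.read_state();R=Ro.from_quat(s["ee_rot"]);a=np.linspace(0,2*np.pi,180)
ax=R.apply([0,1,0]);c=s["position"]+R.apply(D)
u=R.apply([1,0,0]);w=R.apply([0,0,1])
o=np.zeros((600,800,3),np.uint8)
for k,n in enumerate(("side","top")):
    F=arm.get_image(n)[:,:,::-1].copy();np.save(f"f_{n}.npy",F)
    pr=[proj(n,c+s_*7*ax+r*(np.outer(np.cos(a),u)+np.outer(np.sin(a),w))) for s_ in(-1,1) for r in(65,85)]
    x,y=np.maximum(np.mean(pr[0],0).astype(int)-[50,75],0)
    C=crop(F,x,y,100,150,4)
    for q in pr: cv2.polylines(C,[((q-[x,y]+.5)*4).astype(int)],True,(0,0,255),1)
    o[:C.shape[0],k*400:k*400+400]=C
cv2.imwrite("pics/c6.png",o)
E
```

```text
ring(stand) [-112.1    0.5  236.4] 6.41450365208335 52.35093008417152 [ 0.96951886 -0.86322051 -2.41752034]
TCP [556.  190.7 250.8]
shift [  -2.8 -112.    -3.5] rot [ 0.0055 -0.0009 -0.0052] dist 112.0 clock 16.35
```

View pics/c6.png

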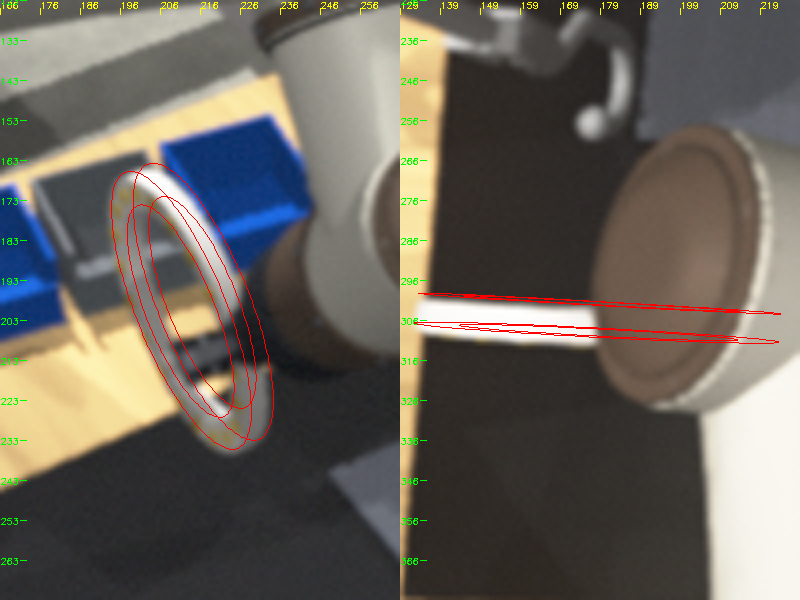

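The overlay matches the ring to about 1 or 2 px, with the ring sitting slightly towards −x of the model. The hook ball is still at (177,257). I'll measure the rim's offset numerically.

```bash
python3 - <<'E'
from g import *
F=np.load("f_top.npy").min(2).astype(float);s=arm.read_state()
yw=stand([-110,0,0])[1]; ztop=s["position"][2]+Ro.from_quat(s["ee_rot"]).apply(D)[2]+85
print("rim top z",ztop)
for col in(142,150,158,165):
    v=F[290:325,col];th=(v.max()+np.median(v))/2;i=np.where(v>th)[0]+290
    e=plane("top",[(col,i[0]-.5),(col,i[-1]+.5)],ztop)
    print(col,i[0],i[-1],v.astype(int)[8:26],[Ro.from_euler("z",-YAW).apply(q-ORG)[:2].round(1) for q in e])
E
```

```text
rim top z 322.0537064155045
142 301 309 [ 38  42  81 171 238 249 249 249 250 250 246 204 107  45  36  39  38  40] [array([-105.8,   43. ]), array([-121.5,   41.2])]
150 302 310 [ 39  41  55 112 204 248 252 252 251 252 253 248 182  76  38  39  39  39] [array([-106.7,   28.8]), array([-122.4,   27. ])]
158 302 311 [ 41  40  47  84 172 242 253 253 252 252 253 253 244 161  61  38  40  41] [array([-105.9,   14.7]), array([-123.3,   12.7])]
165 303 311 [ 40  40  41  64 119 202 245 250 249 248 248 247 237 163  73  41  41  42] [array([-106.9,    2.2]), array([-122.6,    0.5])]
```

{"name": "servo_tool", "arguments": {"rows": [[[5,-1,-8,-0.5,0.005,0,-0.005],[5,-1,-22,-0.5,0.005,0,-0.005],[5,-1,-40,-0.5,0.005,0,-0.005],[5,-1,-60,-0.5,0.005,0,-0.005],[5,-1,-78,-0.5,0.005,0,-0.005],[5,-1,-93,-0.5,0.005,0,-0.005],[5,-1,-105,-0.5,0.005,0,-0.005],[5,-1,-112,-0.5,0.005,0,-0.005],[5,-1,-115,-0.5,0.005,0,-0.005],[5,-1,-115,-0.5,0.005,0,-0.005]]]}}

```text
clock: 17.7
position: [560.1, 190.9, 250.5]
ee_rot: [-0.641, 0.661, 0.269, 0.281]
contact_force: [-0.1, -0.6, -1.8]
gripper_width: 6.1
grasp_force: 52.4
```

```bash
cat > look.py <<'E'
from g import *
ringnow();s=arm.read_state()
for n in ("top",):
    F=arm.get_image(n);c=s["position"]+Ro.from_quat(s["ee_rot"]).apply(D)
    t=proj(n,c+[0,0,85])[0];b=proj(n,stand([-22,0,285]))[0]
    print("rim top px",t,"ball px",b)
    m=F.min(2);x,y=int(t[0])-32,int(t[1])-24
    for r in range(y,y+52,2): print(r,"".join(" .:-=+*#%@"[min(9,v//26)] for v in m[r,x:x+72]))
    print("cols from",x)
E
python3 look.py
```

```text
ring(stand) [  4.1   0.3 239.7] 6.1392759189110375 52.402921614298634 [-0.0590272  -0.58696187 -1.76169587]
rim top px [172.25793347 240.57275302] ball px [177.21109586 256.99474779]
216 +=-...........................................:::::::::::::-------------
218 +=-:..........................................::::::::::::::-:-------:::
220 +=:...........................................::::::::::::::-:------::::
222 +=:............................................:::::::::::::::-::::::::-
224 =-::...........................................::::::::::::::::::::::--:
226 :::::::....:....................................:::::::::::::::::-----::
228 -::--::::-==+**+++=-:............::::............::----::::::::-----::-=
230 ------:::---=+****+=-:::.......:-===-:::..........::---::----:-::::--=++
232 -----------:--==+==--:::::::::-===--::::::::......:-----:-:::::--=++++==
234 ++=----------==++==--::-::::-=+==-::::::::::::....:-----==----==++======
236 #%##**+=--=====++=-:::-::-:---=--::.....::::::::..:------------=---=====
238 +++**++++++=======---:-:-:--:---------::::---:::..:---------------
[... 398 characters left out ...]
.........::---------===================------=++*++++===+**+++==---===
252 .....................::::::::------=========---==+++++++++++++****+++++=
254 .................................:=+++======--::---===========+++++++++=
256 ................................:=*##*+=-:::::.:--===---------=======---
258 ................................:=+**++=-::::..:-====----=-==--=========
260 .................................:-===-:::.....::----------------=======
262 ........................................................:::::::::::::---
264 .....................................................................::.
266 ................................................................::.:::::
cols from 140
```

{"name": "servo_tool", "arguments": {"rows": [[[5,4,0,4,0,0,0],[5,11,0,10.5,0,0,0],[5,18,0,17.5,0,0,0],[5,24,0,23.5,0,0,0],[5,29,0,28,0,0,0],[5,33,0,32,0,0,0],[5,35.5,0,34.5,0,0,0],[5,36.5,0,35.5,0,0,0],[5,36.5,0,35.5,0,0,0]]]}}

```text
clock: 18.88
position: [560.5, 190.9, 199.7]
ee_rot: [-0.641, 0.661, 0.269, 0.281]
contact_force: [-0.1, -0.4, -2.0]
gripper_width: 6.0
grasp_force: 52.4
```

```bash
python3 look.py | (head -2; tail -28 | grep -E '^(24|25|26)')
```

```text
ring(stand) [  4.6   0.3 188.9] 6.015398750033277 52.41727356602041 [-0.12528479 -0.35539746 -1.98009372]
rim top px [180.14830325 243.69577478] ball px [177.21109586 256.99474779]
```

{"name": "servo_tool", "arguments": {"rows": [[[5,1,0,1,0,0,0],[5,1.5,0,1.5,0,0,0],[5,1.5,0,1.5,0,0,0]]]}}

```text
clock: 19.3
position: [560.4, 190.9, 197.4]
ee_rot: [-0.641, 0.661, 0.269, 0.281]
contact_force: [-0.6, -0.3, -2.6]
gripper_width: 6.0
grasp_force: 52.4
```

{"name": "servo_tool", "arguments": {"rows": [[[5,1,0,1,0,0,0],[5,1,0,1,0,0,0],[5,1,0,1,0,0,0]]]}}

```text
clock: 19.68
position: [560.6, 191.1, 196.3]
ee_rot: [-0.641, 0.661, 0.269, 0.281]
contact_force: [-0.9, -0.2, -0.4]
gripper_width: 6.2
grasp_force: 52.6
```

{"name": "servo_tool", "arguments": {"rows": [[[5,0.7,0,0.7,0,0,0],[5,0.7,0,0.7,0,0,0],[5,0.7,0,0.7,0,0,0]]]}}

```text
clock: 20.05
position: [560.8, 191.2, 195.7]
ee_rot: [-0.641, 0.661, 0.269, 0.282]
contact_force: [0.6, 0.7, 2.3]
gripper_width: 6.5
grasp_force: 52.9
```

Seated: the force went from −1.9 to +2.3 N. I ease off slightly, open gradually, and withdraw along the tool axis.

{"name": "servo_tool", "arguments": {"rows": [[[5,-0.4,0,-0.4,0,0,0],[5,-0.4,0,-0.4,0,0,0],[7,-0.4,0,-0.4,0,0,0],[9,-0.4,0,-0.4,0,0,0],[11,-0.4,0,-0.4,0,0,0],[13,-0.4,0,-0.4,0,0,0],[15,-0.4,0,-0.4,0,0,0],[18,-0.4,0,-0.4,0,0,0],[22,-0.4,0,-0.4,0,0,0],[26,-0.4,0,-0.4,0,0,0]]]}}

```text
clock: 21.3
position: [560.5, 191.0, 195.6]
ee_rot: [-0.641, 0.661, 0.269, 0.281]
contact_force: [-0.0, -0.0, 0.1]
gripper_width: 26.2
grasp_force: 0.0
```

{"name": "servo_tool", "arguments": {"rows": [[[34,0,0,0,0,0,0],[42,0,0,0,0,0,0],[48,0,0,0,0,0,0],[48,0,0,0,0,0,0]]]}}

```text
clock: 21.8
position: [560.5, 191.0, 195.6]
ee_rot: [-0.641, 0.661, 0.269, 0.281]
contact_force: [-0.0, 0.5, -0.4]
gripper_width: 48.1
grasp_force: 0.0
```

```bash
cat > mot.py <<'E'
from g import *
import sys
# track hook ball patch and ring motion in one camera
n=sys.argv[1];x,y,w,h=map(int,sys.argv[2:6]);G=[]
for i in range(int(sys.argv[6])):
    t=arm.read_state()["clock"];g=cv2.cvtColor(arm.get_image(n),cv2.COLOR_RGB2GRAY)[y:y+h,x:x+w].astype(np.float32);G.append(g)
    print(round(t,2),np.round(cv2.phaseCorrelate(G[0],g,cv2.createHanningWindow((w,h),cv2.CV_32F))[0],2),end=" ")
print("maxdiff",max(np.abs(a-G[0]).max() for a in G))
E
python3 mot.py top 140 235 60 35 10; python3 look.py
```

```text
21.8 [0. 0.] 21.85 [0.02 0.15] 21.9 [-0.09  0.28] 21.95 [-0.03  0.28] 22.0 [0.   0.14] 22.05 [0.17 0.14] 22.1 [ 0.06 -0.17] 22.15 [ 0.19 -0.58] 22.2 [ 0.18 -0.68] 22.25 [ 0.4 -1.1] maxdiff 118.0
ring(stand) [  4.6   0.4 184.8] 47.79351535188252 0.0 [-0.50031469  0.04083079 -0.69263916]
rim top px [180.72072332 243.9793802 ] ball px [177.21109586 256.99474779]
219 ............................................::---------::----::-::-:::--
221 ............................................:------------:::::::::--=+++
223 ...........................................:---------------------==+**++
225 ...........................................:---------------------=======
227 ::-------:::...............................:-------------------------===
229 ---=*####**=::..........:---::............::---------------------------=
231 --:--==+++=--:::::.....-=++=--::..........:-----------------------------
233 ------=++==-----::::::-=+==---:::::.......::----------------------------
235 -----==++=--:::------=+==---::::::::::....::-------------------------=*#
237 =++===++==--:-------------::.::::::::::..
[... 577 characters left out ...]
:::::::::::---------=====================+++*********######**++++++***
255 .....................::::-=+**+=====-::---==--====++**********+++*#%%#*+
257 ........................-+*##**=----::.:------------==================--
259 ........................:=****+=-::::..::---------------============-:::
261 .........................:-===-:::......:::::::::::------------====---==
263 ...........................................................::::::::-=+*#
265 ...............................................................:.::::---
267 ...........................................................:.:::::::::::
269 .............................................................::.::::::::
cols from 148
```

```bash
cat > mot2.py <<'E'
from g import *
import sys
for i in range(int(sys.argv[1])):
    t=arm.read_state()["clock"];g=arm.get_image("top").min(2).astype(float)
    p=g[236:256,152:168].mean(1);r=np.clip(p-110,0,None);c=(r*np.arange(236,256)).sum()/r.sum()
    b=np.clip(g[254:268,170:184]-90,0,None);bc=(b.sum(1)*np.arange(254,268)).sum()/b.sum()
    print(round(t,2),"rim",c.round(2),"ball",bc.round(2),end="; ")
E
python3 mot2.py 24
```

```text
22.35 rim 247.84 ball 257.05; 22.4 rim 247.83 ball 257.06; 22.45 rim 247.87 ball 257.11; 22.5 rim 247.93 ball 257.13; 22.55 rim 248.17 ball 257.2; 22.6 rim 248.42 ball 257.28; 22.65 rim 248.67 ball 257.41; 22.7 rim 248.89 ball 257.55; 22.75 rim 249.13 ball 257.6; 22.8 rim 249.33 ball 257.57; 22.85 rim 249.39 ball 257.54; 22.9 rim 249.37 ball 257.57; 22.95 rim 249.3 ball 257.59; 23.0 rim 249.07 ball 257.54; 23.05 rim 248.88 ball 257.43; 23.1 rim 248.63 ball 257.35; 23.15 rim 248.37 ball 257.22; 23.2 rim 248.15 ball 257.12; 23.25 rim 247.94 ball 257.1; 23.3 rim 247.87 ball 257.05; 23.35 rim 247.87 ball 257.06; 23.4 rim 247.91 ball 257.13; 23.45 rim 248.02 ball 257.15; 23.5 rim 248.27 ball 257.23;
```

```bash
cat > mot3.py <<'E'
from g import *
import sys
T=[];A=[]
for i in range(int(sys.argv[1])):
    T.append(arm.read_state()["clock"]);g=arm.get_image("top").min(2).astype(float);o=[]
    for x0 in(148,154,160,166):
        p=np.clip(g[238:254,x0:x0+6].mean(1)-110,0,None);o.append((p*np.arange(238,254)).sum()/p.sum())
    b=np.clip(g[254:268,170:184]-90,0,None);o.append((b.sum(1)*np.arange(254,268)).sum()/b.sum())
    l=np.clip(g[243:253,135:160].mean(0)-60,0,120)/120;o.append(160-l.sum())
    A.append(o)
A=np.array(A);print(T[0],T[-1],"mean",A.mean(0).round(2),"half p-p",(np.ptp(A,axis=0)/2).round(2));np.set_printoptions(linewidth=150)
if len(sys.argv)>2: print(np.c_[T,A].round(2)[::2])
E
python3 mot3.py 22 v
```

```text
23.55 24.6 mean [248.86 248.62 248.59 248.6  257.36 146.74] half p-p [0.8  0.82 0.69 0.7  0.28 0.12]
[[ 23.55 248.69 248.53 248.49 248.54 257.35 146.65]
 [ 23.65 249.26 248.84 248.92 248.92 257.56 146.76]
 [ 23.75 249.62 249.41 249.23 249.24 257.56 146.88]
 [ 23.85 249.63 249.42 249.23 249.24 257.57 146.88]
 [ 23.95 249.29 248.87 248.91 248.91 257.53 146.78]
 [ 24.05 248.76 248.55 248.47 248.52 257.26 146.7 ]
 [ 24.15 248.23 247.99 248.03 248.02 257.12 146.75]
 [ 24.25 248.04 247.8  247.89 247.85 257.05 146.73]
 [ 24.35 248.15 247.82 247.95 247.95 257.12 146.74]
 [ 24.45 248.55 248.42 248.29 248.32 257.24 146.66]
 [ 24.55 249.12 248.85 248.83 248.8  257.48 146.68]]
```

The ring hangs with a small residual swing of about 0.01 rad. I retract and damp it with the same finger touch on the hook's point from the −x side.

{"name": "servo_tool", "arguments": {"rows": [[[48,0,0,-8,0,0,0],[48,0,0,-30,0,0,0],[48,0,0,-65,0,0,0],[48,0,0,-110,0,0,0],[0,0,40,-130,0,0,0],[0,0,85,-130,0,0,0],[0,0,85,-130,0,0,0]]]}}

```text
clock: 25.52
position: [469.8, 100.1, 287.1]
ee_rot: [-0.641, 0.661, 0.269, 0.282]
contact_force: [0.9, -0.0, 0.9]
gripper_width: 0.2
grasp_force: 0.0
```

```bash
python3 - <<'E'
from g import *
R=tool(.8);z=R.as_matrix()[:,2]
go(stand([-80,0,274])+24*z,R)
E
python3 mot3.py 20
```

```text
shift [-96.7  -2.9 142.4] rot [-0.0044 -0.      0.0038] dist 172.0 clock 25.525
25.525 26.475 mean [248.86 248.62 248.62 248.71 257.62 145.68] half p-p [0.79 0.82 0.67 0.62 0.27 0.1 ]
```

{"name": "servo_tool", "arguments": {"rows": [[[0,-50,-3,0,0,0,0],[0,-97,-3,20,0,0,0],[0,-97,-3,80,0,0,0],[0,-97,-3,142,0,0,0],[0,-97,-8,142,0,0,0],[0,-97,-18,142,0,0,0],[0,-97,-28,142,0,0,0],[0,-97,-33,142,0,0,0],[0,-97,-36,142,0,0,0],[0,-97,-38,142,0,0,0]]]}}

```text
clock: 27.78
position: [516.0, 268.4, 256.8]
ee_rot: [-0.641, 0.661, 0.269, 0.281]
contact_force: [-0.8, -0.2, -0.2]
gripper_width: -0.1
grasp_force: 0.0
```

{"name": "servo_tool", "arguments": {"rows": [[[0,0,-1,0,0,0,0],[0,0,-2,0,0,0,0],[0,0,-3,0,0,0,0],[0,0,-4,0,0,0,0],[0,0,-5,0,0,0,0],[0,0,-6,0,0,0,0],[0,0,-7,0,0,0,0],[0,0,-7,0,0,0,0],[0,0,-7,0,0,0,0],[0,0,-7,0,0,0,0]]]}}

```text
clock: 29.02
position: [522.7, 268.5, 256.6]
ee_rot: [-0.641, 0.661, 0.269, 0.281]
contact_force: [-0.1, 0.2, 0.5]
gripper_width: 0.1
grasp_force: 0.2
```

{"name": "servo_tool", "arguments": {"rows": [[[0,0,0,0,0,0,0],[0,0,0,0,0,0,0],[0,0,0,0,0,0,0],[0,0,0,0,0,0,0],[0,0,0,0,0,0,0],[0,0,0,0,0,0,0],[0,0,0,0,0,0,0],[0,0,0,0,0,0,0],[0,0,0,0,0,0,0],[0,0,0,0,0,0,0]]]}}

```text
clock: 30.28
position: [522.8, 268.5, 256.7]
ee_rot: [-0.641, 0.661, 0.269, 0.281]
contact_force: [-0.6, -0.5, -0.2]
gripper_width: 0.1
grasp_force: 0.2
```

```bash
python3 - <<'E'
from g import *
s=arm.read_state();z=Ro.from_quat(s["ee_rot"]).as_matrix()[:,2];print(s["clock"],Ro.from_euler("z",-YAW).apply(s["position"]-24*z-ORG),s["contact_force"])
E
```

```text
30.275 [-35.81778247   0.57173407 273.37413633] [-0.58761849 -0.52324918 -0.1726937 ]
```

{"name": "servo_tool", "arguments": {"rows": [[[0,0,0,0,0,0,0],[0,0,0,0,0,0,0],[0,0,0,0,0,0,0],[0,0,0,0,0,0,0],[0,0,0,0,0,0,0],[0,0,0,0,0,0,0],[0,0,0,0,0,0,0],[0,0,0,0,0,0,0],[0,0,0,0,0,0,0],[0,0,0,0,0,0,0]]]}}

```text
clock: 31.52
position: [522.8, 268.5, 256.7]
ee_rot: [-0.641, 0.661, 0.269, 0.281]
contact_force: [-0.6, -0.3, -0.6]
gripper_width: -0.1
grasp_force: 0.2
```

{"name": "servo_tool", "arguments": {"rows": [[[0,0,0,0,0,0,0],[0,0,0,0,0,0,0],[0,0,0.1,0,0,0,0],[0,0,0.3,0,0,0,0],[0,0,0.6,0,0,0,0],[0,0,1,0,0,0,0],[0,0,1.4,0,0,0,0],[0,0,1.8,0,0,0,0],[0,0,2.2,0,0,0,0],[0,0,2.6,0,0,0,0]]]}}

```text
clock: 32.78
position: [520.1, 268.6, 256.7]
ee_rot: [-0.641, 0.661, 0.269, 0.281]
contact_force: [0.5, -0.2, 0.3]
gripper_width: -0.1
grasp_force: 0.1
```

{"name": "servo_tool", "arguments": {"rows": [[[0,0,0.4,0,0,0,0],[0,0,0.8,0,0,0,0],[0,0,1.2,0,0,0,0],[0,0,1.6,0,0,0,0],[0,0,2,0,0,0,0],[0,0,2.4,0,0,0,0],[0,0,2.8,0,0,0,0],[0,0,3.2,0,0,0,0],[0,0,3.6,0,0,0,0],[0,0,4,0,0,0,0]]]}}

```text
clock: 34.02
position: [516.1, 268.7, 256.6]
ee_rot: [-0.641, 0.661, 0.269, 0.281]
contact_force: [0.5, -0.4, 1.2]
gripper_width: -0.1
grasp_force: 0.1
```

{"name": "servo_tool", "arguments": {"rows": [[[0,0,0.4,0,0,0,0],[0,0,0.8,0,0,0,0],[0,0,1.2,0,0,0,0],[0,0,1.6,0,0,0,0],[0,0,2,0,0,0,0],[0,0,2.4,0,0,0,0],[0,0,2.8,0,0,0,0],[0,0,3.2,0,0,0,0],[0,0,3.6,0,0,0,0],[0,0,4,0,0,0,0]]]}}

```text
clock: 35.28
position: [512.1, 268.8, 256.6]
ee_rot: [-0.641, 0.661, 0.269, 0.281]
contact_force: [-0.1, 0.3, 0.5]
gripper_width: 0.2
grasp_force: 0.0
```

{"name": "servo_tool", "arguments": {"rows": [[[0,0,0.5,0,0,0,0],[0,0,1,0,0,0,0],[0,0,1.5,0,0,0,0],[0,0,2.5,0,0,0,0],[0,0,5,0,0,0,0],[0,0,20,0,0,0,0],[0,0,45,-20,0,0,0],[0,0,60,-80,0,0,0],[0,0,60,-140,0,0,0],[0,0,60,-150,0,0,0]]]}}

```text
clock: 36.52
position: [448.2, 161.7, 364.5]
ee_rot: [-0.641, 0.661, 0.267, 0.284]
contact_force: [-0.5, -0.4, -0.4]
gripper_width: 0.0
grasp_force: 0.0
```

```bash
python3 mot3.py 22 v
```

```text
36.525 37.575 mean [248.73 248.18 248.26 248.4  257.33 145.65] half p-p [0.21 0.27 0.14 0.14 0.1  0.05]
[[ 36.52 248.91 248.39 248.38 248.52 257.42 145.64]
 [ 36.62 248.79 248.36 248.32 248.48 257.4  145.61]
 [ 36.72 248.71 248.13 248.25 248.35 257.28 145.64]
 [ 36.83 248.6  247.93 248.16 248.28 257.26 145.68]
 [ 36.92 248.52 247.86 248.1  248.26 257.25 145.71]
 [ 37.02 248.55 247.89 248.12 248.26 257.26 145.67]
 [ 37.12 248.62 248.1  248.2  248.3  257.28 145.68]
 [ 37.22 248.73 248.23 248.28 248.41 257.31 145.65]
 [ 37.33 248.82 248.37 248.38 248.5  257.4  145.62]
 [ 37.42 248.93 248.38 248.38 248.53 257.42 145.64]
 [ 37.52 248.82 248.38 248.37 248.5  257.4  145.61]]
```

```bash
python3 - <<'E'
from g import *
for n,boxes in(("top",{"disc":(350,230,95,25),"guard":(350,265,95,18),"flask":(280,180,40,40),"meter":(285,270,45,70)}),("side",{"disc":(365,295,50,80),"flask":(340,210,35,80),"meter":(245,300,65,55)})):
    a=cv2.cvtColor(cv2.imread(f"pics/{n}0.png"),cv2.COLOR_BGR2GRAY).astype(np.float32);b=cv2.cvtColor(arm.get_image(n),cv2.COLOR_RGB2GRAY).astype(np.float32)
    for k,(x,y,w,h) in boxes.items():
        A,B=a[y:y+h,x:x+w],b[y:y+h,x:x+w];s,r=cv2.phaseCorrelate(A,B,cv2.createHanningWindow((w,h),cv2.CV_32F));print(n,k,np.round(s,2),round(r,2),np.abs(A-B).mean().round(1))
print(arm.job_done())
E
```

```text
top disc [-0.16  0.5 ] 0.96 1.8
top guard [0.06 0.14] 1.12 2.5
top flask [ 0.14 -0.01] 1.03 0.6
top meter [ -5.24 -17.93] -0.11 63.3
side disc [-0.01 -0.04] 0.97 0.5
side flask [0.23 0.07] 0.89 1.3
side meter [-0.03  0.1 ] 0.98 3.1
the job is handed in; nothing more can be done
None
```

Job handed in: the hook was stilled with a touch, and the ring light now hangs on it by its bore with only about 0.002 rad of residual swing. The flask, meter, disc and guard show no movement in the camera comparison (the arm hid the meter from above, so the side view covers it).

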